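Draw the specimen plate from under the weighting cartons

TASK

The flat metal specimen plate has finished its time in the pressing jig, weighted down by two stacked cartons. Draw the plate straight out by the end that sticks out at the front of the jig, so that both cartons stay stacked in the jig, upright and not shifted, then lay the plate flat inside the shallow steel tray just to the right of the jig (the near one of the two on the worktop). Do not bump the jig, and do not knock over or push aside the things standing round it.

Things in the scene. Friction and masses are not known exactly. Their poses are not given: they have to be found in the camera images.
- plate: bare aluminium plate 110 x 40 x 6 mm, 70 g. Origin: centre of its underside; x along its length, y across its width, z up. At the start it lies level in the jig under the cartons; its -x end sticks out 26 mm beyond the block's front, 22 mm above the worktop, free on both sides. It clears the jig and its bar when drawn 115 mm along -x; under the load this takes up to about 14 N.
- jig: grey fixed block 89 x 132 x 26 mm (x -44 to +45) with an open channel along x, 46 mm wide, floor at z = 22 mm, in which the plate lies 2 mm proud. At its front edge two steel uprights (x -44 to -34, |y| 40 to 56, up to z = 78 mm) stop the lower carton from following the plate. Origin: centre of the underside; its front, -x, faces roughly to the robot; z up.
- bar (a point): centre of the front face plate of the steel angle-iron cross-bar fixed on the jig's two uprights, 112 mm long: foot flange at jig x -63 to -34, z 78 to 84 mm; upright face plate at x -63 to -57, z 78 to 118 mm, over the plate's free end. A gripper pointing straight down at the plate's end would strike it; one leaning back (its body towards the jig's -x) by 35 to 45 degrees clears it.
- carton_low: small brown carton 66 x 105 x 48 mm (x, y, z), about 0.35 kg, resting on the plate just behind the uprights; its front face lies 33 mm before its origin. Origin: centre of the underside. When the plate leaves, it settles 2 mm down onto the jig.
- carton_top: white carton 60 x 118 x 86 mm (x, y, z), about 0.22 kg, standing on the brown carton (from 76 to 162 mm above the worktop), just behind the cross-bar. Origin: centre of the underside.
- tray: shallow open steel tray to the right of the jig, within easy reach (not the other one, far to the right), fixed, 150 x 236 mm (x, y), walls 2 mm thick and 18 mm high, floor 2 mm thick. Origin: centre of the underside; its long side is y, which points roughly away from the robot; z up.
- die: metal pellet die, 49 mm round, 68 mm tall, loose bystander beside the jig (its +y side). Origin: centre of the underside.
- jar: lidded jar, 52 mm round, 62 mm tall, loose bystander beside the jig (its -y side). Origin: centre of the underside.
- vial: small capped vial, 21 mm round, 53 mm tall, loose bystander behind the jig. Origin: centre of the underside.
Mind the look-alikes: they are no part of the job. Leave any blue look-alike of the carton_top alone.

How it is judged:
By the outcome, as a careful person would: the job done as asked, in the order asked, and still so for the second after the job is handed in, with the robot touching nothing.
It also fails if it takes over 42 s, if anything falls off the work surface, if the arm or the gripper's body presses on something with over 40 N, if the wrist force passes 120 N, or if a joint passes its speed limit or range.

ROBOT

A 6-joint arm with a two-finger parallel gripper is mounted at the origin on a cart in front of the work surface, level with it; the furniture and walls round the work are solid. World frame = base frame: x ahead of the robot, y to its left, z up, the work surface at z = 0. Lengths are in m, angles in rad, forces in N, time in s.
With the tool pointing down it reaches from about 0.25 to 0.775 m from the base axis. Payload 4 kg.
Tool frame: the origin (TCP) lies midway between the tips of the shut fingers; the grasp point (between the pads) lies 19 mm behind it (bot.grasp_offset is the distance from the TCP to the grasp point, in m); z points along the fingers, y is the line along which they close (so a half turn about z gives the same grasp; the last joint's range is limited). The gripper opens to 85 mm and grips with 20 to 120 N. Pads are 22 mm wide; open, the fingers measure 114 mm over their backs; the gripper's body (76 mm by 85 mm) begins 54 mm behind the grasp point. The pads swing forward as they close: fully open they stand 13 mm farther back than shut.
Start: joints at [-1.361, 0.087, 1.371, -0, 1.684, -0.103], TCP at [0.169, -0.523, 0.231] pointing down, gripper open.
Joint ranges: [-3.1, 3.1], [-0.76, 2.03], [0.27, 2.55], [-1.08, 4.22], [0.17, 2.65], [-2.57, 2.57]. Speed limits (rad/s): [2.79, 2.79, 3.14, 3.14, 3.14, 3.14].

INTERFACE

Orientations are given as a unit quaternion [w, x, y, z].
In Python, from plant import sensors, vision, finish_job, bot gives the robot as it stands.
- The arm moves only by the shell command python3 -m handwheel 'ROWS' [OPENING] [FORCE]. ROWS is JSON, a list of rows, each an object with "xyz": the shift along the tool's x, y, z in cm, a list of three; "angular": the turn, a rotation vector about the tool's x, y, z in degrees, a list of three. A call has 1 to 12 rows; each row is the pose to reach, as a shift and turn from the pose commanded when the call began, along the tool's axes at that moment; what a row does not reach only later rows make up. A row lasts 1/10 s, in which the tool goes at most 50 mm and 8.59 degrees, less where a joint would pass 70% of its speed; a pose out of reach is approached as far as the arm can. A call with a gripper value outside its range is refused whole. OPENING is the opening, from 0 (shut) to 1 (fully open), set as the call begins (- or left out, the last holds). The fingers move at their own pace and stop on an object; FORCE is the grip in N (left out, the last holds). Time passes only in rows, so rows that repeat a pose let the fingers close. It gives the time, the measured TCP pose, the force, the opening and the grip force at its end, in the units of the state.
- sensors.state(): the state, without advancing time (a new reading comes with each control period).
- vision.read_camera(name): name is "scene" or "top" or "wrist"; returns the picture (400x640x3 uint8, red, green, blue); there is no depth.
- vision.get_calibration(name): a dict with "fx", "fy", "cx", "cy" (pixels), "R" (3x3) and "t" (3): a world point X has camera coordinates R X + t. Camera axes: x right, y down, z forward; pixel columns grow to the right and rows downward; lengths in m; the calibration is good to about 2 mm. The wrist camera is an equidistant fisheye: a pixel r from the principal point sees the ray r / f radians off the axis. A picture is of the moment at which its call begins: read the wrist's pose just before it. get_calibration takes no time and is no camera call; for the wrist camera it gives the pose at the moment of the call.
- finish_job(): hands the job in; it is judged then, once.
The state is a dict: "time_s": time; "joint_positions": joint angles; "qd": joint speeds; "joint_torque": joint torques, N m; "position": TCP position; "tool_rot": TCP orientation; "ft_force": force on the tool from outside, world axes, zero at the start; "wrist_torque": the same for the moment, N m; "width": finger opening in m; "finger_force": force on a finger pad.
Only numpy, scipy, OpenCV 4.12 (cv2) and the standard library are available. Lean on these libraries where they do the work, as an engineer would, in place of code of your own. Each camera call takes 0.05 s, during which the arm holds its last target. There are 200 camera calls.

## Working session

There is one attempt and no reset: what is moved stays moved. The work goes in short steps, Python scripts to look and compute and a shell command to move; the robot and the scene stay as the last step left them, time stands still between calls to the robot, and variables do not carry over. Pictures are saved under pics/ and viewed, at most 10 in all, crops included, and the job is handed in when it is done.

```bash
mkdir -p pics; python3 - <<'E'
from plant import sensors, vision, bot
import cv2,numpy as np
np.set_printoptions(precision=4,suppress=True)
print(sensors.state(), bot.grasp_offset)
for n in ("scene","top"):
    cv2.imwrite(f"pics/{n}0.png",vision.read_camera(n)[:,:,::-1]); print(n,vision.get_calibration(n))
E
```

```text
{'time_s': 0.0, 'joint_positions': array([-1.3611,  0.088 ,  1.3723,  0.    ,  1.6836, -0.1031]), 'qd': array([ 0.0015,  0.0002,  0.0013,  0.0003, -0.0012, -0.0004]), 'joint_torque': array([  0.0001, -35.1871, -31.3272,  -0.0002,   0.0107,  -0.    ]), 'position': array([ 0.1691, -0.5228,  0.2301]), 'tool_rot': array([-0.0011,  0.9878,  0.1558, -0.0001]), 'ft_force': array([ 0.5085, -0.006 , -0.6168]), 'wrist_torque': array([-0.0022, -0.0512,  0.0915]), 'finger_force': 0.0, 'width': 0.08529806899675338} 0.0187
scene {'fx': 513.3705016456415, 'fy': 513.3705016456415, 'cx': 318.02120341984744, 'cy': 201.01215692965167, 'R': array([[ 0.8764, -0.4815,  0.0013],
       [-0.3037, -0.5549, -0.7745],
       [ 0.3737,  0.6784, -0.6326]]), 't': array([-0.3744,  0.2851,  1.3712])}
top {'fx': 492.8777166635488, 'fy': 492.8777166635488, 'cx': 321.7267740271039, 'cy': 197.75004250293156, 'R': array([[ 0.0103, -0.9999, -0.0012],
       [-0.9952, -0.0101, -0.0976],
       [ 0.0976,  0.0022, -0.9952]]), 't': array([0.1343, 0.4964, 1.4227])}
```

View pics/scene0.png

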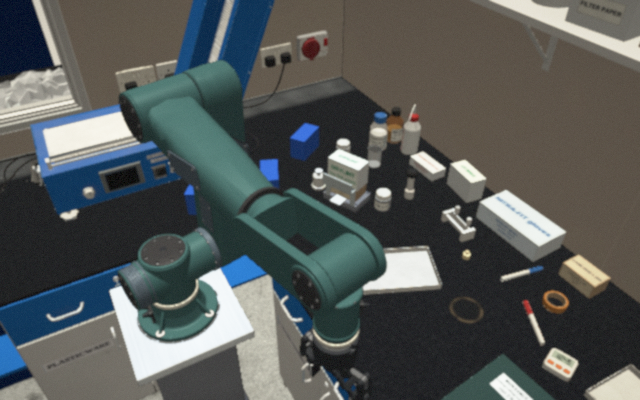

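View pics/top0.png

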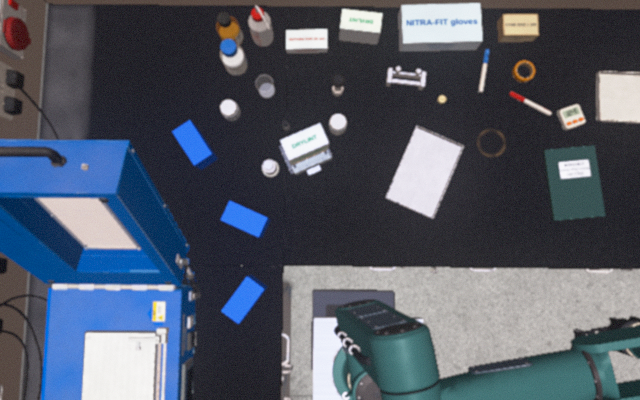

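The jig, with the white carton and the protruding plate, is at about (308,155) in the top picture. The near tray is at (425,171) and the far tray at (620,97). There are three blue look-alikes at (192,143), (244,219) and (242,300), and other white cartons at (306,40) and (360,25). Only the white carton at (305,145) stands in the grey jig behind a bar. I'll confirm that in an enlarged crop.

```bash
python3 - <<'E'
import cv2,numpy as np
a=cv2.imread("pics/top0.png")[95:195,255:355];b=cv2.imread("pics/scene0.png")[130:230,305:405]
f=lambda i:cv2.resize(i,(400,400),interpolation=cv2.INTER_CUBIC)
cv2.imwrite("pics/crop.png",np.hstack([f(a),f(b)]))
t=cv2.imread("pics/top0.png");g=cv2.cvtColor(t,6)
m=(g>120).astype(np.uint8);m[:, :380]=0;m[:,480:]=0;m[:110]=0;m[225:]=0
c=max(cv2.findContours(m,0,2)[0],key=cv2.contourArea);print(cv2.boxPoints(cv2.minAreaRect(c)))
E
```

```text
[[384.05304 197.40775]
 [415.7989  124.579  ]
 [464.7105  145.89944]
 [432.96466 218.72818]]
```

View pics/crop.png

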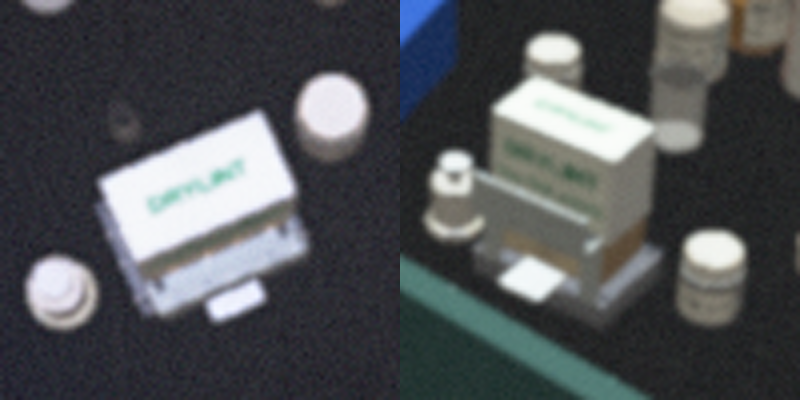

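The crop confirms it. The white carton stands on a brown one in the grey jig behind the bar. The plate's free end is at crop (235,300), which is top px (314,170). The die is left at (62,290) and the jar right at (332,115).

```bash
cat >h.py <<'E'
import numpy as np,cv2
from scipy.optimize import least_squares
from scipy.spatial.transform import Rotation as Ro
from plant import sensors,vision,bot
np.set_printoptions(precision=4,suppress=True)
def proj(c,X):
    p=np.asarray(c["R"])@np.asarray(X,float)+c["t"];return np.array([c["fx"]*p[0]/p[2]+c["cx"],c["fy"]*p[1]/p[2]+c["cy"]])
def projf(c,X):
    p=np.asarray(c["R"])@np.asarray(X,float)+c["t"];th=np.arctan2(np.hypot(p[0],p[1]),p[2]);a=np.arctan2(p[1],p[0])
    return np.array([c["cx"]+c["fx"]*th*np.cos(a),c["cy"]+c["fy"]*th*np.sin(a)])
def ray(c,uv,z):
    R=np.asarray(c["R"]);d=R.T@np.array([(uv[0]-c["cx"])/c["fx"],(uv[1]-c["cy"])/c["fy"],1]);C=-R.T@c["t"];return C+d*(z-C[2])/d[2]
def W(p,l): c,s=np.cos(p[2]),np.sin(p[2]);return np.array([p[0]+c*l[0]-s*l[1],p[1]+s*l[0]+c*l[1],l[2]])
def pose(): 
    s=sensors.state();q=s["tool_rot"];return s["position"],Ro.from_quat([q[1],q[2],q[3],q[0]])
def rel(P,R,Pt,Rt):  # tool-axes shift cm / rotvec deg
    return R.inv().apply(Pt-P)*100,np.degrees((R.inv()*Rt).as_rotvec())
E
python3 - <<'E'
from h import *
T=vision.get_calibration("top");S=vision.get_calibration("scene")
t=lambda u,v:(255+u/4-.4,95+v/4-.4); s=lambda u,v:(305+(u-400)/4-.4,130+v/4-.4)
# y+ is left
pl=[(T,t(211,321),(-.07,.02,.027)),(T,t(269,295),(-.07,-.02,.027)),(S,s(498,281),(-.07,.02,.028)),(S,s(538,299),(-.07,-.02,.028)),
(S,s(473,172),(-.063,.056,.118)),(S,s(592,243),(-.063,-.056,.118)),(T,t(155,318),(-.06,.056,.118))][:6]
f=lambda p:np.concatenate([proj(c,W(p,l))-uv for c,uv,l in pl])
r=least_squares(f,[.6,.05,.2]);print("jig",r.x,np.degrees(r.x[2]));print(r.fun.reshape(-1,2))
ct=[(T,t(u,v)) for u,v in((100,182),(262,112),(297,190),(140,268))]
q=np.array([ray(c,uv,.162)[:2] for c,uv in ct]);print(q,q.mean(0));e=(q[0]-q[1])+(q[3]-q[2]);print("carton yaw",np.degrees(np.arctan2(-e[0],e[1])))
q=np.array([ray(T,uv,.012)[:2] for uv in [[384.05,197.4],[415.8,124.6],[464.7,145.9],[432.96,218.7]]]);print("tray",q,q.mean(0),np.linalg.norm(q[1]-q[0]),np.linalg.norm(q[3]-q[0]));d=q[1]-q[0];print(np.degrees(np.arctan2(-d[0],d[1])))
for n,u,v in(("die",62,310),("jar",332,130),("vial",125,128)):print(n,ray(T,t(u,v),.03))
P,R=pose();print(P,R.as_matrix())
for n in("scene","top","wrist"):pass
c=vision.get_calibration("wrist");M=np.asarray(c["R"]);print("wristcam",-M.T@c["t"],M[2],c["fx"],c["cx"],c["cy"]);print(R.inv().apply(-M.T@c["t"]-P),R.inv().apply(M))
E
```

```text
jig [0.6384 0.1795 0.3493] 20.014818227193796
[[ 2.7425 -1.2505]
 [ 1.0517  0.7768]
 [ 0.3823 -0.4186]
 [-0.185   0.2171]
 [-0.0903 -0.6221]
 [-2.4883 -4.3331]]
[[0.6359 0.2538]
 [0.685  0.1455]
 [0.6318 0.1215]
 [0.5778 0.226 ]] [0.6326 0.1867]
carton yaw 25.84745712759147
tray [[ 0.4991 -0.0451]
 [ 0.7199 -0.1409]
 [ 0.6563 -0.2866]
 [ 0.4375 -0.1892]] [ 0.5782 -0.1655] 0.24064769681020662 0.15666378998946326
-113.46202630650139
die [0.5686 0.2919 0.03  ]
jar [0.7054 0.0944 0.03  ]
vial [0.7054 0.248  0.03  ]
[ 0.1691 -0.5229  0.2302] [[ 0.9515  0.3077 -0.0004]
 [ 0.3077 -0.9515  0.002 ]
 [ 0.0002 -0.0021 -1.    ]]
wristcam [ 0.2362 -0.501   0.3719] [-0.2626 -0.0825 -0.9614] 309.70691628693146 316.53648829704287 201.06527330182377
[ 0.0705 -0.0005 -0.1417] [[ 0.0007  1.      0.0006]
 [-0.9613  0.0008 -0.2754]
 [-0.2754 -0.0004  0.9613]]
```

```bash
cat >>h.py <<'E'
def target(j,lean,loc,flip=1):
    a=np.radians(lean);cz,sz=np.cos(j[2]),np.sin(j[2]);Rj=np.array([[cz,-sz,0],[sz,cz,0],[0,0,1]])
    M=Rj@np.array([[np.cos(a),0,np.sin(a)],[0,-1,0],[np.sin(a),0,-np.cos(a)]])
    return W(j,loc),Ro.from_matrix(M)
E
python3 - <<'E'
from h import *
print([x for x in dir(bot) if x[0]!='_'])
T=vision.get_calibration("top");S=vision.get_calibration("scene")
t=lambda u,v:(255+u/4-.4,95+v/4-.4); s=lambda u,v:(305+(u-400)/4-.4,130+v/4-.4)
pl=[(T,t(211,321),(-.07,.02,.025)),(T,t(269,295),(-.07,-.02,.025)),(S,s(498,281),(-.07,.02,.028)),(S,s(538,299),(-.07,-.02,.028)),(S,s(473,172),(-.063,.056,.118))]
ct=[(T,t(u,v),l) for u,v,l in((100,182,(.032,.059,.162)),(262,112,(.032,-.059,.162)),(297,190,(-.028,-.059,.162)),(140,268,(-.028,.059,.162)))]
for L in(pl,pl+ct):
    r=least_squares(lambda p:np.concatenate([proj(c,W(p,l))-uv for c,uv,l in L]),[.6,.05,.2]);print("jig",r.x,np.degrees(r.x[2]));print(r.fun.reshape(-1,2))
j=r.x;P,R=pose()
Pt,Rt=target(j,40,(-.06,0,.022));Pt=Pt-Rt.apply([0,0,.13]);print(Pt,rel(P,R,Pt,Rt))
E
```

```text
['MotionError', 'grasp_offset']
jig [0.6378 0.1854 0.3932] 22.531247216244925
[[ 1.8313 -1.0366]
 [-0.0862  0.4456]
 [-0.1287 -0.8447]
 [-0.3771 -0.4837]
 [-0.9922 -0.8432]]
jig [0.6334 0.1867 0.4426] 25.357839099723005
[[ 2.5905  0.2588]
 [ 0.4104  1.1309]
 [-0.7983 -0.1056]
 [-0.683  -0.036 ]
 [-2.1085  0.0834]
 [ 0.0467 -0.423 ]
 [-0.5645 -0.9704]
 [ 0.0375 -0.5875]
 [-0.7296 -1.896 ]]
[0.5037 0.1252 0.1216] (array([ 51.7722, -51.347 ,  10.9793]), array([ 2.4839, 39.9237, -7.1737]))
```

```bash
python3 -m handwheel '[{"xyz":[3.4,-3.4,0.5],"angular":[0.2,4,-0.7]},{"xyz":[6.8,-6.8,1],"angular":[0.4,8,-1.4]},{"xyz":[10.2,-10.2,1.5],"angular":[0.6,12,-2]},{"xyz":[13.6,-13.6,2],"angular":[0.8,16,-2.8]},{"xyz":[17,-17,2.5],"angular":[1,20,-3.5]},{"xyz":[20.4,-20.4,3],"angular":[1.2,24,-4.2]},{"xyz":[23.8,-23.8,3.5],"angular":[1.5,28,-5]},{"xyz":[27.2,-27.2,4],"angular":[2,32,-5.7]},{"xyz":[30.6,-30.6,4.5],"angular":[2.3,36,-6.5]},{"xyz":[34,-34,5],"angular":[2.5,40,-7.2]},{"xyz":[37.4,-37.4,5.5],"angular":[2.5,40,-7.2]},{"xyz":[40,-40,6],"angular":[2.5,40,-7.2]}]' 1 80
python3 - <<'E'
from h import *
j=[.634,.1867,.4426];P,R=pose()
Pt,Rt=target(j,40,(-.06,0,.022));Pt=Pt-Rt.apply([0,0,.13]);print(P,R.as_matrix(),rel(P,R,Pt,Rt),sensors.state()["joint_positions"])
E
```

```text
time_s: 1.3
position: [0.4265, -0.0178, 0.1703]
tool_rot: [-0.074, 0.917, 0.206, 0.334]
ft_force: [0.4, -0.5, 0.2]
width: 0.0853
finger_force: 0.0
[ 0.4265 -0.0178  0.1703] [[ 0.6913  0.4279  0.5822]
 [ 0.3283 -0.9038  0.2744]
 [ 0.6436  0.0014 -0.7653]] (array([ 6.9386, -9.6025, 12.1816]), array([ 0.0796, -0.0643,  0.0332])) [-0.6424 -0.5733  2.1646  0.6429  1.2478  0.3707]
```

```bash
python3 -m handwheel '[{"xyz":[1.8,-2.4,3],"angular":[0,0,0]},{"xyz":[3.5,-4.8,6],"angular":[0,0,0]},{"xyz":[5.2,-7.2,9],"angular":[0,0,0]},{"xyz":[6.9,-9.6,12.2],"angular":[0,0,0]},{"xyz":[6.9,-9.6,12.2],"angular":[0,0,0]},{"xyz":[6.9,-9.6,12.2],"angular":[0,0,0]}]'
python3 - <<'E'
from h import *
c=vision.get_calibration("wrist");im=vision.read_camera("wrist")[:,:,::-1].copy();np.savez("c1.npz",**c);cv2.imwrite("pics/w1.png",im)
cv2.imwrite("pics/w1v.png",cv2.resize(im[60:360,120:520],(800,600),interpolation=cv2.INTER_CUBIC))
j=[.634,.1867,.4426]
for l in((-.07,.02,.028),(-.07,-.02,.028),(-.063,.056,.118),(-.063,-.056,.118)):print(projf(c,W(j,l)))
E
```

```text
time_s: 1.9
position: [0.5033, 0.1249, 0.1207]
tool_rot: [-0.075, 0.917, 0.208, 0.333]
ft_force: [-0.3, 0.5, 0.3]
width: 0.0854
finger_force: 0.0
[294.7359 198.1062]
[340.5143 198.3246]
[231.1459 130.175 ]
[405.0751 131.0491]
```

View pics/w1v.png

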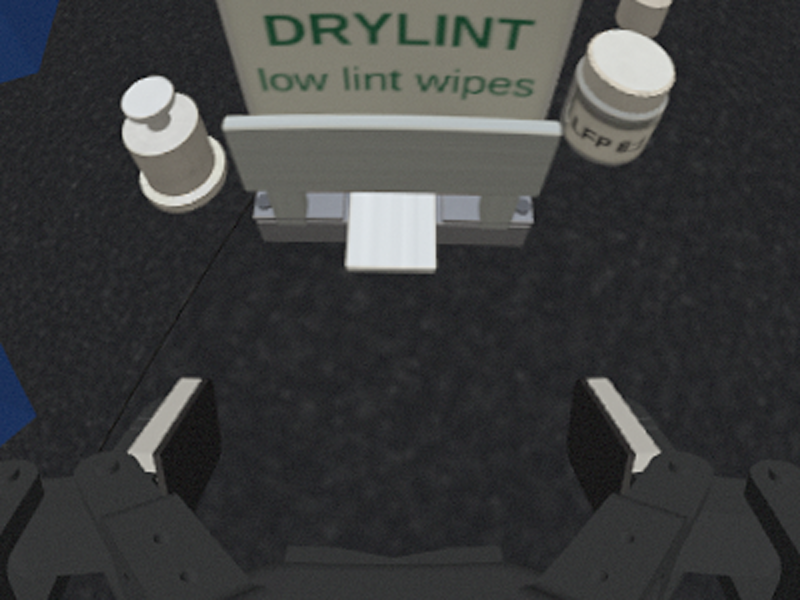

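The wrist picture shows the plate end at crop (347..435, 266), the bar's front top edge at (226,129)–(559,134), and its lower edge at (247,190)–(541,195). The way in is free on both sides.

```bash
python3 - <<'E'
from h import *
c=dict(np.load("c1.npz"));w=lambda u,v:(120+u/2-.25,60+v/2-.25)
L=[(w(346,267),(-.07,.02,.028)),(w(435.5,268),(-.07,-.02,.028)),(w(226,129),(-.063,.056,.118)),(w(559,134),(-.063,-.056,.118)),(w(247,190),(-.063,.056,.078)),(w(541,195),(-.063,-.056,.078))]
r=least_squares(lambda p:np.concatenate([projf(c,W(p,l))-uv for uv,l in L]),[.634,.1867,.4426]);j=r.x;print(j,np.degrees(j[2]));print(r.fun.reshape(-1,2))
np.save("j.npy",j);P,R=pose()
for lo in((-.06,0,.022),):
    Pt,Rt=target(j,42,lo);print(rel(P,R,Pt-Rt.apply([0,0,.05]),Rt),rel(P,R,Pt,Rt))
E
```

```text
[0.6382 0.1893 0.427 ] 24.463036138665917
[[ 0.3196 -0.5667]
 [ 0.994  -0.2122]
 [-2.5005 -1.0198]
 [ 2.6503 -0.7637]
 [-0.8798  0.7192]
 [-0.5061  0.7984]]
(array([ 0.3054, -0.3386,  8.3883]), array([-0.5674,  2.0243,  0.8165])) (array([ 0.4816, -0.2878, 13.3849]), array([-0.5674,  2.0243,  0.8165]))
```

```bash
python3 - <<'E'
from h import *
j=np.load("j.npy");P,R=pose();Pt,Rt=target(j,42,(-.053,0,.0175))
for b in(.05,.0):print(rel(P,R,Pt-Rt.apply([0,0,b]),Rt))
E
```

```text
(array([ 0.5526, -0.3273,  9.1828]), array([-0.5674,  2.0243,  0.8165]))
(array([ 0.7289, -0.2766, 14.1795]), array([-0.5674,  2.0243,  0.8165]))
```

```bash
python3 -m handwheel '[{"xyz":[0.2,-0.1,3],"angular":[-0.2,0.7,0.3]},{"xyz":[0.4,-0.2,6],"angular":[-0.4,1.4,0.6]},{"xyz":[0.55,-0.33,9.2],"angular":[-0.57,2,0.8]},{"xyz":[0.6,-0.3,11],"angular":[-0.57,2,0.8]},{"xyz":[0.66,-0.3,12.5],"angular":[-0.57,2,0.8]},{"xyz":[0.7,-0.28,13.5],"angular":[-0.57,2,0.8]},{"xyz":[0.73,-0.28,14.2],"angular":[-0.57,2,0.8]},{"xyz":[0.73,-0.28,14.2],"angular":[-0.57,2,0.8]},{"xyz":[0.73,-0.28,14.2],"angular":[-0.57,2,0.8]}]'
python3 - <<'E'
from h import *
c=vision.get_calibration("wrist");im=vision.read_camera("wrist")[:,:,::-1].copy();np.savez("c2.npz",**c)
cv2.imwrite("pics/w2v.png",cv2.resize(im[60:360,120:520],(800,600),interpolation=cv2.INTER_CUBIC))
j=np.load("j.npy");P,R=pose();Pt,Rt=target(j,42,(-.053,0,.0175));print(rel(P,R,Pt,Rt))
E
```

```text
time_s: 2.85
position: [0.591, 0.1665, 0.0188]
tool_rot: [-0.075, 0.912, 0.197, 0.351]
ft_force: [0.1, 0.3, 0.3]
width: 0.0851
finger_force: 0.0
(array([-0.1522, -0.1012,  0.0608]), array([ 0.0968, -0.1186, -0.0313]))
```

View pics/w2v.png

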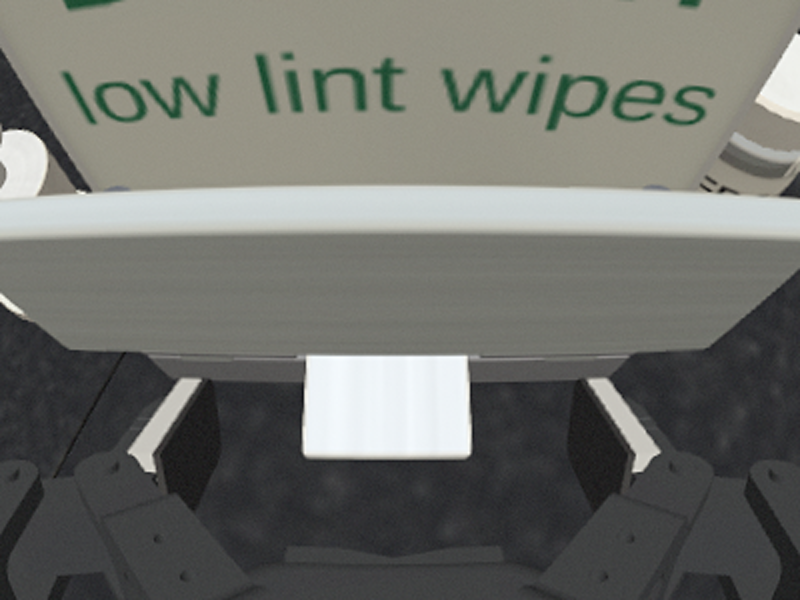

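The plate end lies between the open pads, at crop x 303–471 and centre 387. The fingers' centre is at 393, so I'll shift about 1.2 mm to −y of the tool and close.

```bash
python3 -m handwheel '[{"xyz":[0,-0.12,0],"angular":[0,0,0]},{"xyz":[0,-0.12,0],"angular":[0,0,0]}]'; python3 -m handwheel '[{"xyz":[0,0,0],"angular":[0,0,0]},{"xyz":[0,0,0],"angular":[0,0,0]},{"xyz":[0,0,0],"angular":[0,0,0]},{"xyz":[0,0,0],"angular":[0,0,0]},{"xyz":[0,0,0],"angular":[0,0,0]},{"xyz":[0,0,0],"angular":[0,0,0]},{"xyz":[0,0,0],"angular":[0,0,0]},{"xyz":[0,0,0],"angular":[0,0,0]}]' 0 90
python3 - <<'E'
from h import *
c=vision.get_calibration("wrist");im=vision.read_camera("wrist")[:,:,::-1].copy()
cv2.imwrite("pics/w3v.png",cv2.resize(im[60:360,120:520],(800,600),interpolation=cv2.INTER_CUBIC))
j=np.load("j.npy");P,R=pose();Ry=Ro.from_euler('z',j[2]);print(R.inv().apply(Ry.apply([-1,0,0])))
E
```

```text
time_s: 3.1
position: [0.5902, 0.1684, 0.0187]
tool_rot: [-0.076, 0.912, 0.198, 0.351]
ft_force: [-0.6, 0.2, -0.9]
width: 0.0851
finger_force: 0.0
time_s: 3.9
position: [0.5904, 0.1683, 0.0186]
tool_rot: [-0.076, 0.912, 0.197, 0.351]
ft_force: [-4.1, -2.2, 5.6]
width: 0.0372
finger_force: 90.0
[-0.7421  0.0009 -0.6703]
```

View pics/w3v.png

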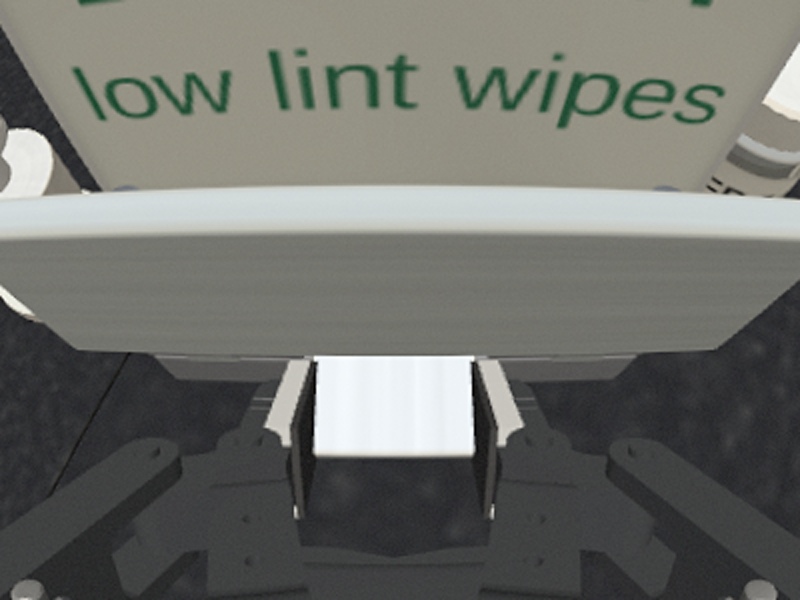

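```bash
python3 -m handwheel '[{"xyz":[-0.185,0,-0.167],"angular":[0,0,0]},{"xyz":[-0.37,0,-0.335],"angular":[0,0,0]},{"xyz":[-0.74,0,-0.67],"angular":[0,0,0]},{"xyz":[-1.11,0,-1.005],"angular":[0,0,0]},{"xyz":[-1.48,0,-1.34],"angular":[0,0,0]},{"xyz":[-1.85,0,-1.675],"angular":[0,0,0]},{"xyz":[-2.22,0,-2.01],"angular":[0,0,0]},{"xyz":[-2.6,0,-2.345],"angular":[0,0,0]},{"xyz":[-2.97,0,-2.68],"angular":[0,0,0]},{"xyz":[-3.34,0,-3.015],"angular":[0,0,0]},{"xyz":[-3.71,0,-3.35],"angular":[0,0,0]},{"xyz":[-3.71,0,-3.35],"angular":[0,0,0]}]'
python3 - <<'E'
from h import *
im=vision.read_camera("wrist")[:,:,::-1].copy();cv2.imwrite("pics/w4v.png",cv2.resize(im[60:360,120:520],(800,600),interpolation=cv2.INTER_CUBIC))
E
```

```text
time_s: 5.15
position: [0.5458, 0.1473, 0.0192]
tool_rot: [-0.075, 0.912, 0.197, 0.352]
ft_force: [4.3, 1.5, -1.0]
width: 0.0373
finger_force: 91.3
```

View pics/w4v.png

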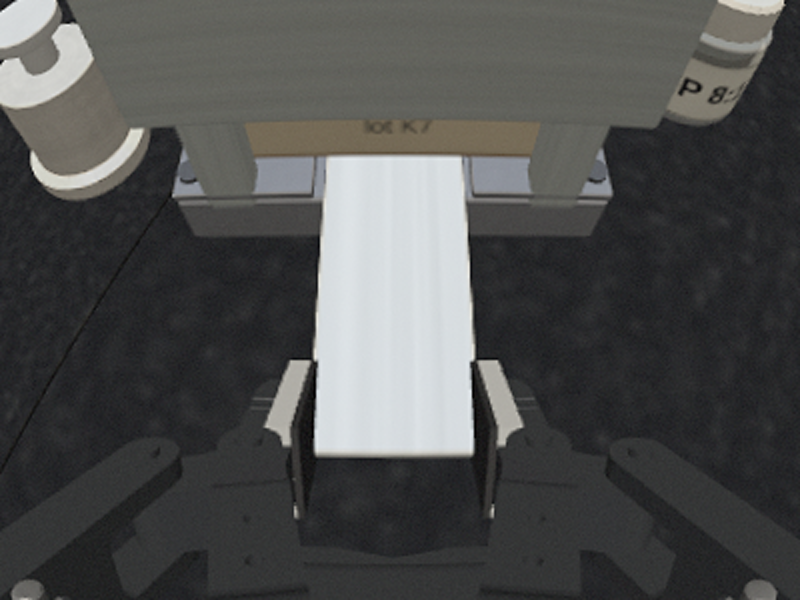

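The plate is half out, still straight and not slipping in the pads (its end is still at crop row 455). The brown carton is still in place. I'll continue the pull.

```bash
python3 -m handwheel '[{"xyz":[-0.37,0,-0.335],"angular":[0,0,0]},{"xyz":[-0.74,0,-0.67],"angular":[0,0,0]},{"xyz":[-1.11,0,-1.005],"angular":[0,0,0]},{"xyz":[-1.5,0,-1.34],"angular":[0,0,0]},{"xyz":[-1.85,0,-1.675],"angular":[0,0,0]},{"xyz":[-2.22,0,-2.01],"angular":[0,0,0]},{"xyz":[-2.75,0,-2.48],"angular":[0,0,0]},{"xyz":[-3.34,0,-3.015],"angular":[0,0,0]},{"xyz":[-4,0,-3.61],"angular":[0,0,0]},{"xyz":[-4.8,0,-4.33],"angular":[0,0,0]},{"xyz":[-5.8,0,-5.24],"angular":[0,0,0]},{"xyz":[-5.8,0,-5.24],"angular":[0,0,0]}]'
python3 - <<'E'
from h import *
im=vision.read_camera("wrist")[:,:,::-1].copy();T=vision.get_calibration("top")
cv2.imwrite("pics/top5.png",vision.read_camera("top")[:,:,::-1])
a=cv2.resize(im,(400,250));b=cv2.resize(cv2.imread("pics/top5.png")[95:195,225:385],(400,250),interpolation=cv2.INTER_CUBIC)
cv2.imwrite("pics/v5.png",np.vstack([a,b]))
# finer tray fit, edges of the rim (z=.018) in the first top picture
g=cv2.cvtColor(cv2.imread("pics/top0.png"),6)
m=(g>100).astype(np.uint8);m[:,:380]=0;m[:,470:]=0;m[:115]=0;m[225:]=0
c=max(cv2.findContours(m,0,2)[0],key=cv2.contourArea);q=np.array([ray(T,p[0],.016)[:2] for p in c],np.float32)
(cx,cy),(w,h),an=cv2.minAreaRect(q);print("tray",cx,cy,w,h,an)
P,R=pose();print(P)
print(np.load("j.npy"))
E
```

```text
time_s: 6.4
position: [0.4716, 0.1149, 0.0171]
tool_rot: [-0.076, 0.913, 0.197, 0.35]
ft_force: [-0.4, 0.6, 0.2]
width: 0.0371
finger_force: 91.7
tray 0.5782730579376221 -0.16468732059001923 0.15915441513061523 0.24284866452217102 66.5514144897461
[0.4735 0.115  0.0183]
[0.6382 0.1893 0.427 ]
```

View pics/v5.png

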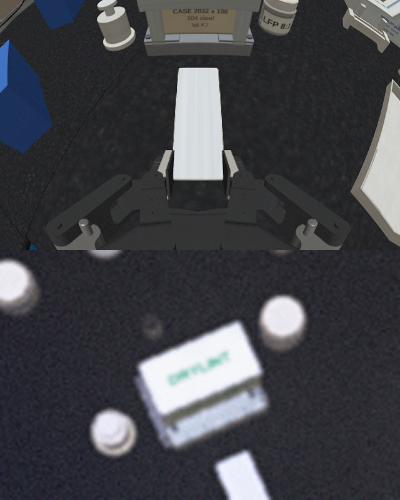

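Both cartons still stand in the jig, and the plate is out and level in the gripper. Next I'll lift and swing it to the tray.

```bash
cat >>h.py <<'E'
TR=np.array([.578,-.165]);TY=np.radians(-23.4)
def tt(h,nose=0,fwd=.015):   # TCP pose for plate underside height h over tray
    j=[TR[0],TR[1],TY];return target(j,42-nose,(fwd-.0372,0,h-.0034))
E
python3 - <<'E'
from h import *
P,R=pose();j=np.load("j.npy");up=np.array([-.01*np.cos(j[2]),-.01*np.sin(j[2]),.08]);print("up",rel(P,R,P+up,R))
print(rel(P,R,*tt(.1)))
E
```

```text
up (array([ 4.6193,  0.0071, -6.6077]), array([0., 0., 0.]))
(array([ 2.6242, 28.1787, -8.1523]), array([-31.9534,  -0.0921,  35.4896]))
```

```bash
python3 -m handwheel '[{"xyz":[1.5,0,-2.2],"angular":[0,0,0]},{"xyz":[3.1,0,-4.4],"angular":[0,0,0]},{"xyz":[4.6,0,-6.6],"angular":[0,0,0]},{"xyz":[4.4,3,-6.8],"angular":[-3.5,0,3.9]},{"xyz":[4.1,6.5,-7],"angular":[-7.5,0,8.3]},{"xyz":[3.9,10,-7.2],"angular":[-11.5,0,12.8]},{"xyz":[3.6,13.5,-7.4],"angular":[-15.5,0,17.2]},{"xyz":[3.4,17,-7.6],"angular":[-19.5,0,21.7]},{"xyz":[3.1,20.5,-7.8],"angular":[-23.5,0,26.1]},{"xyz":[2.9,24,-8],"angular":[-27.5,0,30.5]},{"xyz":[2.6,28.2,-8.15],"angular":[-32,0,35.5]},{"xyz":[2.6,28.2,-8.15],"angular":[-32,0,35.5]}]'
python3 -m handwheel '[{"xyz":[0,0,0],"angular":[0,0,0]},{"xyz":[0,0,0],"angular":[0,0,0]}]'
python3 - <<'E'
from h import *
c=vision.get_calibration("wrist");im=vision.read_camera("wrist")[:,:,::-1].copy();np.savez("c6.npz",**c)
cv2.imwrite("pics/w6.png",im)
P,R=pose()
for h,n in((.1,0),(.03,5),(.018,5),(.012,5)):print(h,rel(P,R,*tt(h,n)))
E
```

```text
time_s: 7.7
position: [0.5604, -0.1582, 0.0972]
tool_rot: [0.074, 0.913, -0.19, 0.352]
ft_force: [0.0, 1.1, 0.2]
width: 0.0372
finger_force: 91.7
time_s: 7.9
position: [0.5576, -0.1553, 0.0955]
tool_rot: [0.072, 0.914, -0.189, 0.351]
ft_force: [-0.1, -0.7, -0.7]
width: 0.037
finger_force: 91.7
0.1 (array([ 0.0953,  0.0838, -0.0299]), array([-0.0641, -0.0045,  0.0434]))
0.03 (array([-4.589 ,  0.086 ,  5.1717]), array([-0.0621, -5.0045,  0.0462]))
0.018 (array([-5.3921,  0.0864,  6.0634]), array([-0.0621, -5.0045,  0.0462]))
0.012 (array([-5.7936,  0.0866,  6.5093]), array([-0.0621, -5.0045,  0.0462]))
```

View pics/w6.png

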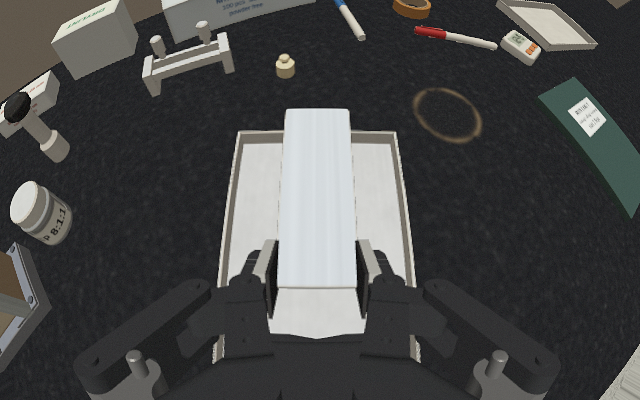

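The plate hangs centred and parallel over the near tray (rim px 240–395 at the far end). I'll lower it with the nose slightly down.

```bash
python3 -m handwheel '[{"xyz":[-1.3,0.03,1.5],"angular":[0,-1.4,0]},{"xyz":[-2.6,0.06,2.95],"angular":[0,-2.8,0]},{"xyz":[-3.9,0.09,4.4],"angular":[0,-4.2,0]},{"xyz":[-4.6,0.09,5.2],"angular":[0,-5,0]},{"xyz":[-5.1,0.09,5.75],"angular":[0,-5,0]},{"xyz":[-5.4,0.09,6.06],"angular":[0,-5,0]},{"xyz":[-5.6,0.09,6.3],"angular":[0,-5,0]},{"xyz":[-5.72,0.09,6.43],"angular":[0,-5,0]},{"xyz":[-5.79,0.09,6.51],"angular":[0,-5,0]},{"xyz":[-5.79,0.09,6.51],"angular":[0,-5,0]},{"xyz":[-5.79,0.09,6.51],"angular":[0,-5,0]}]'
python3 - <<'E'
from h import *
P,R=pose();print(P)
for h,n in((.012,5),(.010,5),(.009,3)):print(h,n,rel(P,R,*tt(h,n)))
E
```

```text
time_s: 9.05
position: [0.5584, -0.1572, 0.0095]
tool_rot: [0.064, 0.928, -0.192, 0.312]
ft_force: [-0.3, 0.5, -0.0]
width: 0.037
finger_force: 91.7
[ 0.5584 -0.1572  0.0095]
0.012 5 (array([-0.1472, -0.0635,  0.0065]), array([-0.0088, -0.1043,  0.0111]))
0.01 5 (array([-0.2678, -0.0635,  0.166 ]), array([-0.0088, -0.1043,  0.0111]))
0.009 3 (array([-0.3281, -0.0635,  0.2457]), array([-0.009 ,  1.8957,  0.011 ]))
```

```bash
python3 -m handwheel '[{"xyz":[-0.06,0,0.08],"angular":[0,0,0]},{"xyz":[-0.12,0,0.16],"angular":[0,0,0]},{"xyz":[-0.12,0,0.16],"angular":[0,0,0]},{"xyz":[-0.12,0,0.16],"angular":[0,0,0]}]';python3 -m handwheel '[{"xyz":[-0.06,0,0.08],"angular":[0,0,0]},{"xyz":[-0.06,0,0.08],"angular":[0,0,0]},{"xyz":[-0.06,0,0.08],"angular":[0,0,0]}]'
```

```text
time_s: 9.45
position: [0.5582, -0.1571, 0.0071]
tool_rot: [0.064, 0.928, -0.192, 0.311]
ft_force: [0.1, -0.2, -0.4]
width: 0.0375
finger_force: 91.7
time_s: 9.75
position: [0.5583, -0.1571, 0.0062]
tool_rot: [0.064, 0.928, -0.192, 0.311]
ft_force: [0.1, -0.5, -0.5]
width: 0.0372
finger_force: 91.7
```

```bash
python3 -m handwheel '[{"xyz":[-0.06,0,0.08],"angular":[0,0,0]},{"xyz":[-0.06,0,0.08],"angular":[0,0,0]},{"xyz":[-0.06,0,0.08],"angular":[0,0,0]}]';python3 -m handwheel '[{"xyz":[-0.06,0,0.08],"angular":[0,0,0]},{"xyz":[-0.06,0,0.08],"angular":[0,0,0]},{"xyz":[-0.06,0,0.08],"angular":[0,0,0]}]'
```

```text
time_s: 10.05
position: [0.5586, -0.1573, 0.0057]
tool_rot: [0.064, 0.928, -0.192, 0.312]
ft_force: [-0.7, 0.9, 2.0]
width: 0.0373
finger_force: 93.1
time_s: 10.35
position: [0.559, -0.1574, 0.0055]
tool_rot: [0.065, 0.928, -0.192, 0.312]
ft_force: [-4.2, 2.7, 8.1]
width: 0.0374
finger_force: 95.7
```

```bash
python3 -m handwheel '[{"xyz":[0,0,0],"angular":[0,0,0]},{"xyz":[0,0,0],"angular":[0,0,0]},{"xyz":[0,0,0],"angular":[0,0,0]},{"xyz":[0,0,0],"angular":[0,0,0]},{"xyz":[0,0,0],"angular":[0,0,0]}]' 0.8 20
python3 -m handwheel '[{"xyz":[0,0,-0.5],"angular":[0,0,0]},{"xyz":[0,0,-1.5],"angular":[0,0,0]},{"xyz":[0,0,-3],"angular":[0,0,0]},{"xyz":[0,0,-5],"angular":[0,0,0]},{"xyz":[0,0,-8],"angular":[0,0,0]},{"xyz":[0,0,-12],"angular":[0,0,0]},{"xyz":[0,0,-15],"angular":[0,0,0]},{"xyz":[0,0,-15],"angular":[0,0,0]},{"xyz":[0,0,-15],"angular":[0,0,0]}]'
python3 - <<'E'
from h import *
im=vision.read_camera("wrist")[:,:,::-1].copy();t=vision.read_camera("top")[:,:,::-1].copy();s=vision.read_camera("scene")[:,:,::-1].copy()
f=lambda i,w,h:cv2.resize(i,(w,h),interpolation=cv2.INTER_CUBIC)
cv2.imwrite("pics/v7.png",np.vstack([f(im,480,300),np.hstack([f(t[95:215,255:385],240,222),f(s[130:230,300:408],240,222)])]))
E
```

```text
time_s: 10.85
position: [0.5581, -0.1571, 0.0038]
tool_rot: [0.064, 0.929, -0.192, 0.311]
ft_force: [-0.1, 0.2, 0.0]
width: 0.0684
finger_force: 0.0
time_s: 11.75
position: [0.4753, -0.1211, 0.1252]
tool_rot: [0.065, 0.928, -0.192, 0.313]
ft_force: [-0.3, 1.4, -0.6]
width: 0.0681
finger_force: 0.0
```

View pics/v7.png

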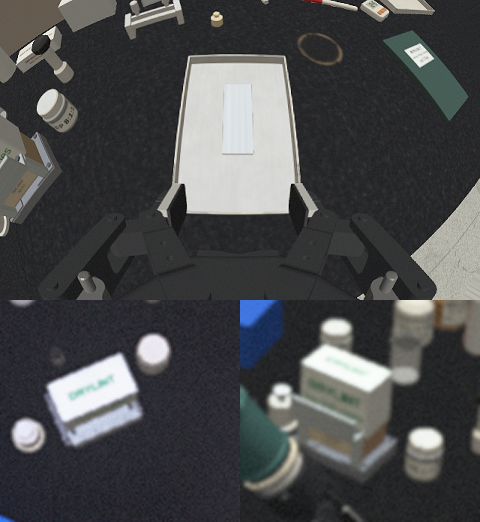

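The plate lies flat inside the near tray at about (238,118). The cartons stand stacked in the jig, the bystanders are where they were, and the gripper is clear, so I'm handing in.

```bash
python3 -c "
from plant import finish_job
print(finish_job())"
```

```text
the job is handed in; nothing more can be done
None
```

The job is handed in: the plate was drawn straight out and lies flat in the near tray; the final pictures show both cartons still stacked upright in the jig and the die and jar in place (the vial is hard to make out); robot time was about 12 s.

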